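Line up the sole-press plate with a drift and drop in its bolt

ROBOT

A 6-joint arm with a two-finger parallel gripper is mounted at the origin on the work surface. World frame = base frame: x ahead of the robot, y to its left, z up, the work surface at z = 0. Lengths are in mm, angles in degrees, forces in N, time in s.
With the tool pointing down it reaches from about 350 to 850 mm from the base axis. Payload 8.1 kg.
Tool frame: the origin (TCP) lies midway between the tips of the shut fingers; the grasp point (between the pads) lies 19 mm behind it; z points along the fingers, y is the line along which they close (so a half turn about z gives the same grasp; the last joint's range is limited). The gripper opens to 85 mm and grips with 20 to 120 N. Pads are 22 mm wide; open, the fingers measure 114 mm over their backs; the gripper's body (76 mm by 85 mm) begins 54 mm behind the grasp point. The pads swing forward as they close: fully open they stand 13 mm farther back than shut.
Start: joints at [-79.664, 7.471, 85.268, -0, 87.261, -4.893], TCP at [157.629, -578.928, 206.692] pointing down, gripper open.
Joint ranges: [-169.43, 169.43], [-51.17, 129.36], [1.28, 143.12], [-76.62, 256.62], [0, 156.53], [-152.29, 152.29]. Speed limits (degrees/s): [136.94, 136.94, 159.86, 180, 180, 180].

INTERFACE

Orientations are given as [roll, pitch, yaw] about the fixed x, y, z axes, in that order (R = Rz(yaw) Ry(pitch) Rx(roll)).
In Python, from bench import r gives the robot as it stands.
- The arm moves only by the tool send_rows, never from a script. Its argument "increments" is a list of rows, each a list of 6 numbers: the shift along the tool's x, y, z in mm, then the turn, a rotation vector about the tool's x, y, z in rad. A call has 1 to 5 rows; each row shifts and turns the commanded pose from where the row before left it, along the tool's axes as they then stand; what a row does not reach is not made up. A row lasts 1/8 s, in which the tool goes at most 62.5 mm and 10.7 degrees, less where a joint would pass 70% of its speed; a pose out of reach is approached as far as the arm can. A call is refused whole if a number of a shift passes 62.5 or a number of a turn 0.188, either way. A call with a gripper value outside its range is refused whole. "grip" is the closure, from -1 (fully open) to 1 (shut), set as the call begins (left out, the last holds). The fingers move at their own pace and stop on an object; "grip_force" is the grip in N (left out, the last holds). Time passes only in rows, so rows that do not move let the fingers close. It gives the time, the measured TCP pose, the force, the opening and the grip force at its end, in the units of the state.
- r.sense(): the state, without advancing time (a new reading comes with each control period).
- r.snapshot(name): name is "side" or "top"; returns a dict with "img" (384x512x3 uint8, blue, green, red), "z_map" (384x512 float32, mm along the optical axis (not along the pixel's ray), 0 where there is no reading), "fx", "fy", "cx", "cy" (pixels), "view" (4x4, takes a point from world to camera coordinates). Camera axes: x right, y down, z forward; pixel columns grow to the right and rows downward; lengths in mm; the calibration is good to about 2 mm. A picture is of the moment at which its call begins.
- r.hand_in(): hands the job in; it is judged then, once.
The state is a dict: "time": time; "joint_pos": joint angles; "qd": joint speeds; "joint_efforts": joint torques, N m; "tool_pos": TCP position; "tcp_rot": TCP orientation; "ft_force": force on the tool from outside, world axes, zero at the start; "wrist_torque": the same for the moment, N m; "finger_gap": finger opening in mm; "grip_force": force on a finger pad.
Only numpy, scipy, OpenCV 4.12 (cv2) and the standard library are available. Lean on these libraries where they do the work, as an engineer would, in place of code of your own. Each camera call takes 0.05 s, during which the arm holds its last target. There are 200 camera calls.

TASK

The pressure plate lying on the sole-press bed has slid out of line with the bed's two holes. Push the tapered drift with the wooden handle fully home through the plate's left-hand hole (the robot's left, +y) into the bed, so that the plate is drawn into line; leave it there, and then drop the larger of the two bolts fully home in the other hole.

Things in the scene. Friction and masses are not known exactly. Their poses are not given: they have to be found in the camera images.
- bed: Fixed dark iron press bed, 105 x 240 mm (its x, y; foot strips 143 mm across), 75 mm high. Origin: centre of its underside; z up; y along it to the robot's left, turned at most 0.3 rad. Two 34 mm holes go straight down through it at y = +65 (left) and -65 mm (right), x = 0. Ribs 6 mm high along its long edges let the plate slide only along y.
- plate: Loose aluminium plate on the bed between its ribs, 90 x 200 mm (x, y), 10 mm thick, 0.35 kg, black rubber pad 4 mm high mid-top. Origin: centre of underside; axes as the bed's. The same two 34 mm holes at y = +65 and -65 mm. Starts 7 to 11 mm out of line, towards the bed's -y; in line when its origin is 75 mm straight above the bed's.
- drift_handle (a point): Steel drift, the only wooden handle in a plywood stand (85 mm high, 4 holes 62 mm apart in a row along world x within 0.2 rad; grip across the row). Point: handle's middle, on the axis, z up; handle 32 mm thick, top 25 mm above. Collar 44 mm, underside 28 mm below. Shank 30 mm thick for 25 mm, then tapers 40 mm to a 6 mm tip 93 mm below. 0.3 kg. Home 113 mm over the bed's origin; may need 20 N.
- bolt_head (a point): Larger bolt, dark steel, round head 36 mm thick (smaller bolt: 22 mm), hanging upright in another hole of the same stand. Point: on the axis at about mid-head, z up; head's top 17 mm above; flange 46 mm wide, 4 mm thick, its underside 25 mm below. Shank 26 mm thick, 50 mm long, the last 12 mm tapering to 13 mm; tip 75 mm below. 0.35 kg. Home 110 mm over the bed's origin height.
Things that resemble listed ones, but are neither listed nor needed, are in the scene too. What is shaped like the part that bears drift_handle but red is not meant.

How it is judged:
By the outcome, as a careful person would: the job done as asked, in the order asked, and still so for the second after the job is handed in, with the robot touching nothing.
It also fails if it takes over 51 s, if anything falls off the work surface, if the arm or the gripper's body presses on something with over 40 N, if the wrist force passes 120 N, or if a joint passes its speed limit or range.

## Working session

There is one attempt and no reset: what is moved stays moved. The work goes in short steps, Python scripts to look and compute and a tool call to move; the robot and the scene stay as the last step left them, time stands still between calls to the robot, and variables do not carry over. Pictures are saved under pics/ and viewed, at most 10 in all, crops included, and the job is handed in when it is done.

Besides the shell and the picture viewer there is one more tool, called after "Emit:" in YAML: its name, and indented under it one key for each argument. send_rows: Moves the arm, as the interface text tells. Its arguments: {"type":"object","properties":{"increments":{"type":"array"},"grip":{"type":"number"},"grip_force":{"type":"number"}},"required":["increments"]}

```bash
mkdir -p pics; ls; cat > h.py <<'E'
import numpy as np, cv2
from bench import r
def cloud(s):
    z=s["z_map"]; v,u=np.mgrid[:384,:512]
    P=np.stack([(u-s["cx"])/s["fx"]*z,(v-s["cy"])/s["fy"]*z,z],-1)
    V=np.array(s["view"]); W=(P-V[:3,3])@V[:3,:3]
    W[z==0]=np.nan
    return W
def ray(s,u,v,h):
    V=np.array(s["view"]);R=V[:3,:3];c=-R.T@V[:3,3]
    d=R.T@np.array([(u-s["cx"])/s["fx"],(v-s["cy"])/s["fy"],1])
    return c+d*(h-c[2])/d[2]
E
python3 - <<'E'
from h import *
for n in("top","side"):
    s=r.snapshot(n); np.savez(n+"0.npz",**s); cv2.imwrite(f"pics/{n}0.png",s["img"])
    V=s["view"];print(n,s["fx"],-V[:3,:3].T@V[:3,3],V[2,:3],V[0,:3])
print(r.sense())
E
```

```text
pics
top 487.9696138181262 [ 384.16427914  -37.43764049 1178.04629213] [ 0.06422402 -0.03153319 -0.99743718] [ 0.01464233 -0.99936327  0.03253689]
side 390.24193333076215 [ 355.27231801 -760.47241239  513.04846941] [ 0.12863972  0.84536621 -0.51846678] [ 0.989189   -0.14649922  0.00656456]
{'time': 0.1, 'joint_pos': array([-7.96633428e+01,  7.51094686e+00,  8.53222462e+01, -8.46679590e-04,
        8.72612938e+01, -4.89259668e+00]), 'qd': array([ 0.05997989, -0.14174624, -0.18486625, -0.07237046, -0.03386581,
        0.00870056]), 'joint_efforts': array([ 1.16175470e-03, -5.70949566e+01, -5.01942337e+01, -2.00846266e-04,
        8.08463461e-03, -1.90648393e-05]), 'tool_pos': array([ 157.53500386, -578.4042228 ,  205.75523618]), 'tcp_rot': array([-1.79905785e+02, -7.21604843e-03,  1.52292891e+01]), 'ft_force': array([-0.47870741, -0.06271529, -0.05536788]), 'wrist_torque': array([-0.0422057 , -0.00977082, -0.00293473]), 'grip_force': 0.0, 'finger_gap': 85.32630922376548}
```

View pics/top0.png

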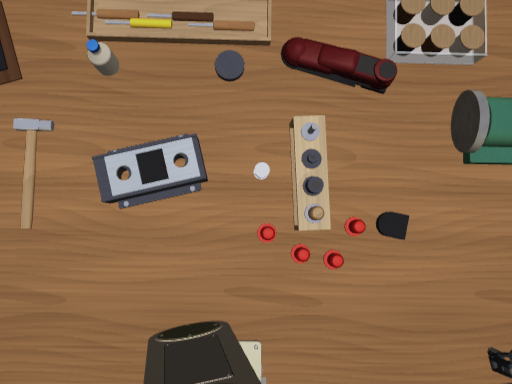

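View pics/side0.png

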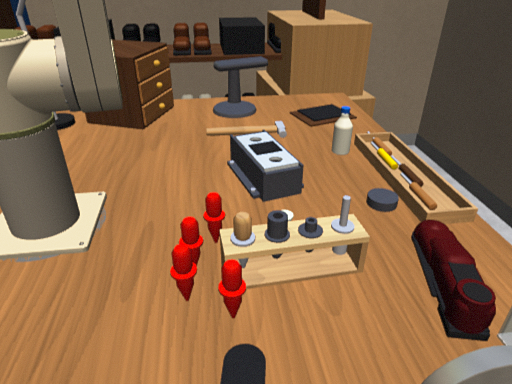

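The top view shows the bed at about (150,168), with its left hole at (124,172) and its right hole at (181,160). The stand is at (312,172): wooden handle (316,213), larger bolt (314,186), smaller bolt (312,158), bare pin (311,130). The side view has the handle at (242,228) and the large bolt at (277,225). The four red look-alikes stand on the table.

```bash
python3 - <<'E'
from h import *
s=dict(np.load("top0.npz")); W=cloud(s); im=s["img"].astype(int)
V=s["view"]
z=W[...,2]
def rp(n,u0,u1,v0,v1):
    print(n);print(np.round(z[v0:v1:2,u0:u1:2]).tolist() if 0 else "")
# stand things
for n,(u,v) in dict(handle=(316,213),big=(314,186),small=(312,158)).items():
    w=z[v-14:v+14,u-16:u+16]; zt=np.nanpercentile(w,99)
    m=(z>zt-8); m2=np.zeros_like(m);m2[v-14:v+14,u-16:u+16]=m[v-14:v+14,u-16:u+16]
    vv,uu=np.nonzero(m2);print(n,zt,m2.sum(),uu.mean(),vv.mean(),uu.min(),uu.max(),vv.min(),vv.max(),W[m2].mean(0))
# stand top
m=(z>78)&(z<92); m[:,:285]=0;m[:,340:]=0;m[:110]=0;m[235:]=0
c=cv2.findContours(m.astype(np.uint8),0,2)[0];c=max(c,key=cv2.contourArea)
p=W[c[:,0,1],c[:,0,0]][:,:2].astype(np.float32);print("stand",cv2.minAreaRect(p),np.nanmedian(z[m]))
# bed+plate
m=(z>60)&(z<95);m[:,:85]=0;m[:,215:]=0;m[:125]=0;m[215:]=0
c=max(cv2.findContours(m.astype(np.uint8),0,2)[0],key=cv2.contourArea)
p=np.array([ray(s,u,v,81)[:2] for u,v in c[:,0]],np.float32);print("bed",cv2.minAreaRect(p))
g=im.min(2)
m=(g>100)&(z>60);m[:,:85]=0;m[:,215:]=0;m[:125]=0;m[215:]=0
m=m.astype(np.uint8)
cs,hi=cv2.findContours(m,cv2.RETR_CCOMP,2)
for k,c in enumerate(cs):
    if cv2.contourArea(c)>40:
        p=np.array([ray(s,u,v,85)[:2] for u,v in c[:,0]],np.float32);print("plate",hi[0][k][3],cv2.contourArea(c),cv2.minAreaRect(p),cv2.minEnclosingCircle(p))
for a,(u0,u1,v0,v1) in dict(bed=(85,215,125,215),stand=(285,340,105,240)).items():
    cv2.imwrite(f"pics/{a}.png",cv2.resize(s["img"][v0:v1,u0:u1],None,fx=5,fy=5,interpolation=2)[:600,:800])
E
```

```text
handle 137.0700703630489 124 317.08870967741933 212.04032258064515 311 323 206 218 [ 412.62945185 -216.22683244  134.07364611]
big 128.54013163594806 209 315.0334928229665 183.755980861244 307 323 176 191 [ 474.29518659 -212.88525883  125.2871659 ]
small 109.71271235460584 75 312.25333333333333 156.74666666666667 308 317 152 161 [ 535.85272104 -209.28924118  107.46894738]
stand ((505.4338073730469, -211.67477416992188), (259.7297668457031, 72.9892578125), 3.1499125957489014) 83.7560491208496
bed ((509.4007873535156, 155.2122802734375), (107.19857788085938, 240.0693359375), 14.097399711608887)
plate -1 3582.5 ((511.137451171875, 147.80673217773438), (92.98211669921875, 201.37208557128906), 13.974124908447266) ((510.9182434082031, 147.4008026123047), 109.04804229736328)
plate 1 180.5 ((495.5304870605469, 210.27407836914062), (33.758827209472656, 33.239009857177734), 1.7204275131225586) ((495.59063720703125, 210.33822631835938), 17.69378089904785)
plate 1 174.0 ((527.1011352539062, 85.33268737792969), (33.50175094604492, 33.29969024658203), 45.941287994384766) ((526.4379272460938, 84.58989715576172), 17.876434326171875)
plate 1 881.0 ((511.39593505859375, 148.18356323242188), (73.53934478759766, 64.12250518798828), 14.300605773925781) ((511.2569885253906, 148.5581512451172), 45.781982421875)
```

View pics/bed.png

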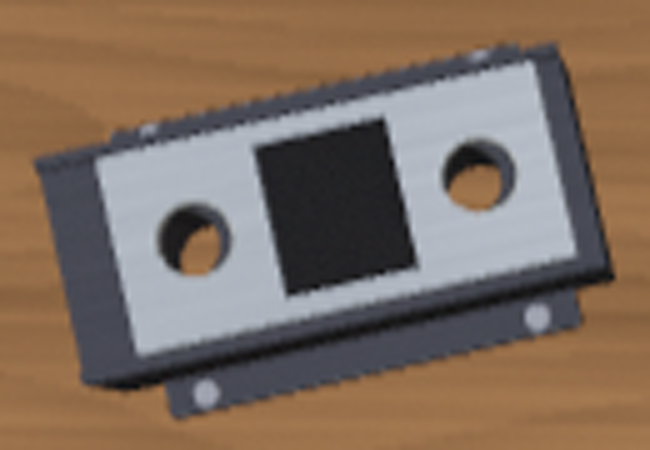

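```bash
cat >> h.py <<'E'
from scipy.spatial.transform import Rotation as Ro
def plan(x,y,z,yaw,n,start=None):
    s=r.sense(); p=np.array(s["tool_pos"]); R=Ro.from_euler("xyz",s["tcp_rot"],degrees=True)
    d=(np.array([x,y,z])-p)/n; T=Ro.from_euler("xyz",[180,0,yaw],degrees=True)
    w=(R.inv()*T).as_rotvec()/n
    for i in range(n):
        print(np.round(R.inv().apply(d),1).tolist()+np.round(w,3).tolist()); R=R*Ro.from_rotvec(w)
E
python3 - <<'E'
from h import *
plan(412.6,-216.7,165,3.1,9)
E
```

```text
[37.9, -31.3, 4.6, -0.0, 0.0, 0.024]
[37.2, -32.2, 4.6, -0.0, 0.0, 0.024]
[36.4, -33.1, 4.6, -0.0, 0.0, 0.024]
[35.6, -33.9, 4.6, -0.0, 0.0, 0.024]
[34.8, -34.8, 4.6, -0.0, 0.0, 0.024]
[34.0, -35.6, 4.6, -0.0, 0.0, 0.024]
[33.1, -36.4, 4.5, -0.0, 0.0, 0.024]
[32.3, -37.1, 4.5, -0.0, 0.0, 0.024]
[31.4, -37.9, 4.5, -0.0, 0.0, 0.024]
```

Emit:
send_rows:
  increments:
    - [38,-31.5,4.5,0,0,0.024]
    - [37,-32,4.5,0,0,0.024]
    - [36.5,-33,4.5,0,0,0.024]
    - [35.5,-34,4.5,0,0,0.024]
    - [35,-35,4.5,0,0,0.024]
  grip: -1

```text
time: 0.72
tool_pos: [300.2, -376.3, 183.6]
tcp_rot: [-180.0, 0.0, 8.3]
ft_force: [-0.1, -1.3, 0.9]
finger_gap: 85.7
grip_force: 0.0
```

Emit:
send_rows:
  increments:
    - [34,-35.5,4.5,0,0,0.024]
    - [33,-36.5,4.5,0,0,0.024]
    - [32.5,-37,4.5,0,0,0.024]
    - [31.5,-38,4.5,0,0,0.024]
    - [0,0,0,0,0,0]

```text
time: 1.35
tool_pos: [414.7, -214.5, 165.4]
tcp_rot: [-179.9, 0.0, 3.1]
ft_force: [-0.7, -0.2, 0.4]
finger_gap: 85.5
grip_force: 0.0
```

```bash
python3 - <<'E'
from h import *
plan(412.6,-216.7,96,3.1,4)
s=r.sense();print(s["time"],s["tool_pos"],s["tcp_rot"])
E
```

```text
[-0.6, 0.6, 17.3, -0.0, 0.0, 0.0]
[-0.6, 0.6, 17.3, -0.0, 0.0, 0.0]
[-0.6, 0.5, 17.3, -0.0, 0.0, 0.0]
[-0.6, 0.5, 17.3, -0.0, 0.0, 0.0]
1.35 [ 414.73263003 -214.45384919  165.3791254 ] [-1.79910714e+02  3.99194873e-02  3.10422904e+00]
```

Emit:
send_rows:
  increments:
    - [-0.6,0.6,17.5,0,0,0]
    - [-0.6,0.6,17.5,0,0,0]
    - [-0.6,0.6,17,0,0,0]
    - [-0.4,0.4,17,0,0,0]
    - [0,0,0,0,0,0]

```text
time: 1.98
tool_pos: [410.2, -219.1, 95.0]
tcp_rot: [-179.9, 0.2, 2.8]
ft_force: [-0.1, 0.1, 0.3]
finger_gap: 85.7
grip_force: 0.0
```

```bash
python3 - <<'E'
from h import *
s=r.snapshot("side");cv2.imwrite("pics/side1.png",cv2.resize(s["img"][130:310,120:400],None,fx=2.8,fy=2.8))
E
```

```text
(no output)
```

View pics/side1.png

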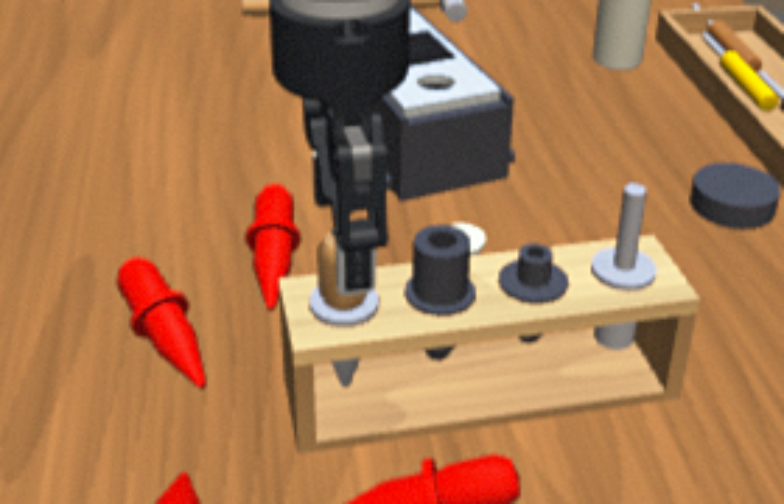

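The fingers straddle the handle, near pad at about (355,265) with the handle at (343,275). I'll trim the centring by about 1–2 mm and grip.

Emit:
send_rows:
  increments:
    - [1.5,-2,-1,0,0,0]
    - [0,0,0,0,0,0]

```text
time: 2.28
tool_pos: [413.9, -217.8, 99.2]
tcp_rot: [179.9, -0.1, 2.9]
ft_force: [0.4, 0.3, -0.4]
finger_gap: 85.7
grip_force: 0.0
```

Emit:
send_rows:
  increments:
    - [0,0,0,0,0,0]
    - [0,0,0,0,0,0]
    - [0,0,0,0,0,0]
    - [0,0,0,0,0,0]
    - [0,0,0,0,0,0]
  grip: 1
  grip_force: 100

```text
time: 2.9
tool_pos: [413.5, -218.0, 98.9]
tcp_rot: [180.0, -0.0, 2.9]
ft_force: [-1.2, -0.7, 4.7]
finger_gap: 26.2
grip_force: 98.2
```

```bash
python3 - <<'E'
from h import *
print(r.sense()["finger_gap"],r.sense()["tool_pos"])
a=r.snapshot("side")["img"][190:280,200:300];b=r.snapshot("top")["img"][160:250,270:370]
cv2.imwrite("pics/g1.png",cv2.resize(np.hstack([a,b]),None,fx=4,fy=4,interpolation=2))
print(r.sense()["finger_gap"],r.sense()["tool_pos"])
E
```

```text
26.225238661508776 [ 413.47561939 -217.99008694   98.90492831]
26.437418023706186 [ 413.46995356 -217.98774953   98.9141665 ]
```

View pics/g1.png

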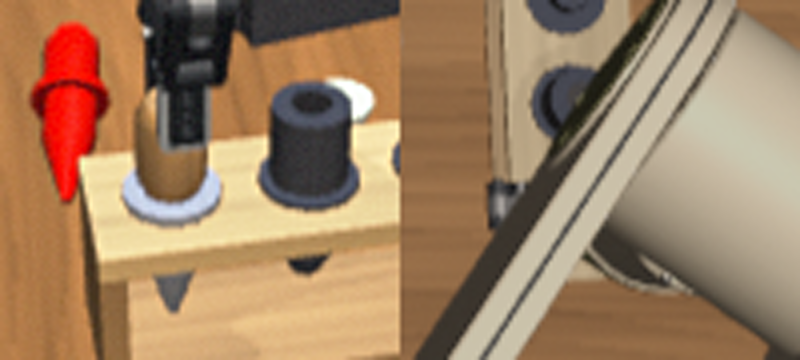

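The side crop shows the pads high on the tapering part of the handle and about 2 mm towards +x. I'll regrip 5 mm lower.

Emit:
send_rows:
  increments:
    - [0,0,0,0,0,0]
    - [0,0,0,0,0,0]
    - [-2,-0.5,3,0,0,0]
    - [0,0,3,0,0,0]
    - [0,0,0,0,0,0]
  grip: -0.2

```text
time: 3.62
tool_pos: [410.8, -217.0, 91.7]
tcp_rot: [-180.0, 0.0, 2.8]
ft_force: [-0.4, -0.5, -0.3]
finger_gap: 50.9
grip_force: 0.0
```

Emit:
send_rows:
  increments:
    - [0,0,0,0,0,0]
    - [0,0,0,0,0,0]
    - [0,0,0,0,0,0]
    - [0,0,0,0,0,0]
  grip: 1
  grip_force: 100

```text
time: 4.12
tool_pos: [411.4, -217.5, 92.8]
tcp_rot: [180.0, -0.0, 2.9]
ft_force: [-2.4, 0.8, 5.0]
finger_gap: 27.8
grip_force: 98.5
```

Emit:
send_rows:
  increments:
    - [0,0,-10,0,0,0]
    - [0,0,-25,0,0,0]
    - [0,0,-30,0,0,0]
    - [0,0,-30,0,0,0]
    - [0,0,-10,0,0,0]

```text
time: 4.75
tool_pos: [411.9, -217.7, 199.2]
tcp_rot: [179.9, -0.1, 2.9]
ft_force: [-0.1, -0.9, -2.2]
finger_gap: 27.6
grip_force: 99.3
```

```bash
python3 - <<'E'
from h import *
s=r.sense();print(s["tool_pos"],s["tcp_rot"],s["ft_force"])
plan(493.9,217.5,195,14,9)
E
```

```text
[ 411.88301522 -217.70247159  199.20847495] [ 1.79901982e+02 -1.33669386e-01  2.86033363e+00] [-0.13935129 -0.88278722 -2.24000783]
[11.5, -47.8, 0.4, 0.0, -0.0, -0.022]
[12.5, -47.6, 0.4, 0.0, -0.0, -0.022]
[13.6, -47.3, 0.4, 0.0, -0.0, -0.022]
[14.6, -47.0, 0.4, 0.0, -0.0, -0.022]
[15.6, -46.7, 0.4, 0.0, -0.0, -0.022]
[16.6, -46.3, 0.4, 0.0, -0.0, -0.022]
[17.6, -46.0, 0.5, 0.0, -0.0, -0.022]
[18.6, -45.6, 0.5, 0.0, -0.0, -0.022]
[19.6, -45.1, 0.5, 0.0, -0.0, -0.022]
```

Emit:
send_rows:
  increments:
    - [11.5,-48,0.4,0,0,-0.022]
    - [12.5,-47.5,0.4,0,0,-0.022]
    - [13.5,-47.5,0.4,0,0,-0.022]
    - [14.5,-47,0.4,0,0,-0.022]
    - [15.5,-46.5,0.4,0,0,-0.022]

```text
time: 5.38
tool_pos: [455.6, 26.3, 194.0]
tcp_rot: [-180.0, 0.1, 9.2]
ft_force: [1.5, -0.6, -2.7]
finger_gap: 27.6
grip_force: 99.6
```

Emit:
send_rows:
  increments:
    - [16.5,-46.5,0.4,0,0,-0.022]
    - [17.5,-46,0.5,0,0,-0.022]
    - [18.5,-45.5,0.5,0,0,-0.022]
    - [19.5,-45,0.5,0,0,-0.022]
    - [0,0,0,0,0,0]

```text
time: 6.0
tool_pos: [490.8, 221.0, 191.5]
tcp_rot: [-180.0, 0.1, 14.4]
ft_force: [-0.3, -0.8, -4.1]
finger_gap: 27.4
grip_force: 99.8
```

Emit:
send_rows:
  increments:
    - [0,0,0,0,0,0]
    - [0,0,0,0,0,0]

```text
time: 6.25
tool_pos: [491.6, 217.0, 192.8]
tcp_rot: [180.0, 0.0, 14.1]
ft_force: [0.0, 0.4, -3.7]
finger_gap: 27.3
grip_force: 99.8
```

```bash
python3 - <<'E'
from h import *
s=r.sense();print(s["tool_pos"],s["tcp_rot"],s["ft_force"])
plan(493.9,217.5,180,14,1)
s=r.snapshot("side");np.savez("side2.npz",**s);cv2.imwrite("pics/side2.png",cv2.resize(s["img"][60:210,200:350],None,fx=4,fy=4,interpolation=2))
# wood/steel of the held drift vs predicted tip
V=s["view"]
p=np.array(r.sense()["tool_pos"])
for n,q in dict(tip=p+[0,0,20.2-93],collar=p+[0,0,20.2-28],hole=[495.5,210.2,85],bedhole=[493.7,218.3,85]).items():
    c=V[:3,:3]@q+V[:3,3]; print(n,np.round([s["fx"]*c[0]/c[2]+s["cx"],s["fy"]*c[1]/c[2]+s["cy"]],1))
E
```

```text
[491.58157924 217.04812168 192.83018434] [1.79980611e+02 4.60884481e-02 1.41244122e+01] [ 0.01510309  0.43347479 -3.6797544 ]
[2.4, 0.1, 12.8, 0.0, 0.001, 0.002]
tip [253.6 124.4]
collar [253.6 100.8]
hole [255.3 137.5]
bedhole [254.2 136.4]
```

View pics/side2.png

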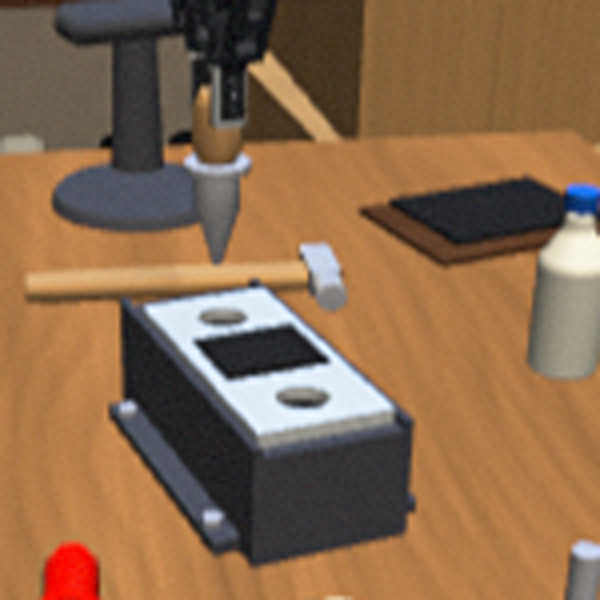

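The tip is at crop (218,262), above the left hole at (222,316). The drift axis sits about 1.5 mm to the +x side of the TCP, so I'm aiming the TCP at (492.3, 218).

Emit:
send_rows:
  increments:
    - [0.9,-0.8,12,0,0,0]
    - [0,0,14,0,0,0]
    - [0,0,14,0,0,0]
    - [0,0,10,0,0,0]
    - [0,0,0,0,0,0]

```text
time: 6.92
tool_pos: [491.6, 218.8, 141.8]
tcp_rot: [180.0, 0.1, 14.2]
ft_force: [0.1, 0.5, -3.3]
finger_gap: 27.6
grip_force: 99.8
```

Emit:
send_rows:
  increments:
    - [0,0,0,0,0,0]
    - [0,0,3,0,0,0]
    - [0,0,3,0,0,0]
    - [0,0,3,0,0,0]
    - [0,0,3,0,0,0]

```text
time: 7.55
tool_pos: [493.4, 218.3, 132.0]
tcp_rot: [179.9, -0.1, 14.2]
ft_force: [1.5, -7.6, 4.7]
finger_gap: 27.2
grip_force: 100.8
```

Emit:
send_rows:
  increments:
    - [0,0,4,0,0,0]
    - [0,0,4,0,0,0]
    - [0,0,4,0,0,0]
    - [0,0,0,0,0,0]

```text
time: 8.05
tool_pos: [492.7, 218.7, 119.2]
tcp_rot: [180.0, -0.0, 14.2]
ft_force: [1.2, -2.2, -2.1]
finger_gap: 27.7
grip_force: 100.1
```

Emit:
send_rows:
  increments:
    - [0,0,3,0,0,0]
    - [0,0,3,0,0,0]
    - [0,0,0,0,0,0]

```text
time: 8.43
tool_pos: [492.0, 219.2, 112.6]
tcp_rot: [-180.0, 0.1, 14.2]
ft_force: [0.7, -1.9, -4.3]
finger_gap: 27.8
grip_force: 99.8
```

Emit:
send_rows:
  increments:
    - [0,0,3,0,0,0]
    - [0,0,3,0,0,0]
    - [0,0,3,0,0,0]
    - [0,0,0,0,0,0]

```text
time: 8.93
tool_pos: [492.1, 219.2, 103.8]
tcp_rot: [-180.0, 0.0, 14.2]
ft_force: [1.3, -1.5, -3.9]
finger_gap: 27.7
grip_force: 99.9
```

Emit:
send_rows:
  increments:
    - [0,0,3,0,0,0]
    - [0,0,3,0,0,0]
    - [0,0,2,0,0,0]
    - [0,0,0,0,0,0]

```text
time: 9.43
tool_pos: [492.3, 219.1, 95.9]
tcp_rot: [-180.0, 0.0, 14.2]
ft_force: [0.3, -1.9, -3.5]
finger_gap: 27.3
grip_force: 99.9
```

Emit:
send_rows:
  increments:
    - [0,0,2,0,0,0]
    - [0,0,1,0,0,0]
    - [0,0,1,0,0,0]
    - [0,0,0,0,0,0]

```text
time: 9.93
tool_pos: [492.8, 219.1, 93.0]
tcp_rot: [180.0, -0.0, 14.2]
ft_force: [-1.1, -2.5, 4.5]
finger_gap: 27.5
grip_force: 100.7
```

Emit:
send_rows:
  increments:
    - [0,0,1,0,0,0]
    - [0,0,1,0,0,0]
    - [0,0,0,0,0,0]

```text
time: 10.3
tool_pos: [493.1, 219.2, 92.9]
tcp_rot: [180.0, -0.1, 14.2]
ft_force: [-8.5, -6.3, 18.1]
finger_gap: 27.7
grip_force: 102.4
```

Contact is firm at the predicted home height, 92.9. Releasing.

Emit:
send_rows:
  increments:
    - [0,0,-1.5,0,0,0]
    - [0,0,0,0,0,0]

```text
time: 10.55
tool_pos: [492.9, 219.2, 92.9]
tcp_rot: [180.0, -0.1, 14.2]
ft_force: [-4.2, -3.9, 9.5]
finger_gap: 27.3
grip_force: 101.3
```

Emit:
send_rows:
  increments:
    - [0,0,0,0,0,0]
    - [0,0,0,0,0,0]
    - [0,0,0,0,0,0]
    - [0,0,-5,0,0,0]
    - [0,0,-10,0,0,0]
  grip: -1

```text
time: 11.18
tool_pos: [492.1, 219.1, 106.9]
tcp_rot: [-180.0, 0.1, 14.2]
ft_force: [-0.6, 0.5, -0.2]
finger_gap: 85.6
grip_force: 0.0
```

Emit:
send_rows:
  increments:
    - [0,0,-25,0,0,0]
    - [0,0,-35,0,0,0]
    - [0,0,-15,0,0,0]
    - [0,0,0,0,0,0]

```text
time: 11.68
tool_pos: [493.4, 219.4, 183.3]
tcp_rot: [-180.0, -0.2, 14.2]
ft_force: [0.4, -0.7, -0.4]
finger_gap: 85.2
grip_force: 0.0
```

```bash
python3 - <<'E'
from h import *
s=r.sense();print(s["tool_pos"],s["tcp_rot"],s["ft_force"])
plan(473.5,-213.2,175,3.1,9)
E
```

```text
[493.4389346  219.43431113 183.25042231] [-1.79987533e+02 -1.68285810e-01  1.41958659e+01] [ 0.35320666 -0.72440213 -0.35387095]
[-13.9, 46.1, 0.9, -0.0, -0.0, 0.022]
[-12.9, 46.3, 0.9, -0.0, -0.0, 0.022]
[-11.9, 46.6, 0.9, -0.0, -0.0, 0.022]
[-10.9, 46.9, 0.9, -0.0, -0.0, 0.022]
[-9.9, 47.1, 0.9, -0.0, -0.0, 0.022]
[-8.9, 47.3, 0.9, -0.0, -0.0, 0.022]
[-7.9, 47.5, 0.9, -0.0, -0.0, 0.022]
[-6.9, 47.6, 0.9, -0.0, -0.0, 0.022]
[-5.8, 47.8, 0.9, -0.0, -0.0, 0.022]
```

Emit:
send_rows:
  increments:
    - [-14,46,0.5,0,0,0.022]
    - [-13,46.5,0.5,0,0,0.022]
    - [-12,46.5,0.5,0,0,0.022]
    - [-11,47,0.5,0,0,0.022]
    - [-10,47,0.5,0,0,0.022]

```text
time: 12.3
tool_pos: [479.7, -22.6, 177.4]
tcp_rot: [-180.0, 0.1, 7.9]
ft_force: [0.8, -0.5, 0.4]
finger_gap: 85.5
grip_force: 0.0
```

Emit:
send_rows:
  increments:
    - [-9,47.5,0.5,0,0,0.022]
    - [-8,47.5,0.5,0,0,0.022]
    - [-7,47.5,0.5,0,0,0.022]
    - [-6,48,0.5,0,0,0.022]
    - [0,0,0,0,0,0]

```text
time: 12.92
tool_pos: [469.5, -216.4, 175.2]
tcp_rot: [-179.9, 0.2, 2.6]
ft_force: [-0.1, -0.1, -0.4]
finger_gap: 85.4
grip_force: 0.0
```

Emit:
send_rows:
  increments:
    - [0,0,0,0,0,0]
    - [0,0,0,0,0,0]

```text
time: 13.18
tool_pos: [470.9, -212.7, 176.6]
tcp_rot: [-180.0, 0.0, 2.9]
ft_force: [-0.5, 0.9, -0.5]
finger_gap: 85.5
grip_force: 0.0
```

```bash
python3 - <<'E'
from h import *
st=r.sense();print(st["tool_pos"],st["tcp_rot"])
plan(473,-213.2,96,3.1,4)
s=r.snapshot("top");W=cloud(s);z=W[...,2];g=s["img"].min(2)
cv2.imwrite("pics/top2.png",cv2.resize(s["img"][110:260,70:340],None,fx=2.9,fy=2.9,interpolation=2))
m=(g>100)&(z>60)&(z<95);m[:,:85]=0;m[:,215:]=0;m[:125]=0;m[215:]=0
cs,hi=cv2.findContours(m.astype(np.uint8),cv2.RETR_CCOMP,2)
for k,c in enumerate(cs):
    if cv2.contourArea(c)>40:
        p=np.array([ray(s,u,v,85)[:2] for u,v in c[:,0]],np.float32);print(hi[0][k][3],cv2.contourArea(c),cv2.minAreaRect(p))
m=(z>120)&(z<150);m[:,:85]=0;m[:,215:]=0;m[:125]=0;m[215:]=0
print("handle",W[m].mean(0),np.nanmax(z[m]))
E
```

```text
[ 470.85899046 -212.70617307  176.64977937] [-1.7995583e+02  4.3013208e-02  2.9350764e+00]
[0.5, 0.2, 20.2, -0.0, 0.0, -0.001]
[0.5, 0.2, 20.2, -0.0, 0.0, -0.001]
[0.5, 0.2, 20.2, -0.0, 0.0, -0.001]
[0.5, 0.2, 20.2, -0.0, 0.0, -0.001]
-1 3543.0 ((509.6288146972656, 154.6757354736328), (92.06031036376953, 201.18666076660156), 14.340837478637695)
1 238.5 ((496.9253234863281, 226.3697509765625), (41.25464630126953, 36.04662322998047), 46.74526596069336)
1 185.5 ((525.3004760742188, 91.45742797851562), (33.46083068847656, 34.923126220703125), 46.47787094116211)
1 883.0 ((509.6433410644531, 155.0895233154297), (73.84353637695312, 64.01520538330078), 14.316265106201172)
handle [493.52788738 217.87425917 132.24683062] 140.3001664885896
```

View pics/top2.png

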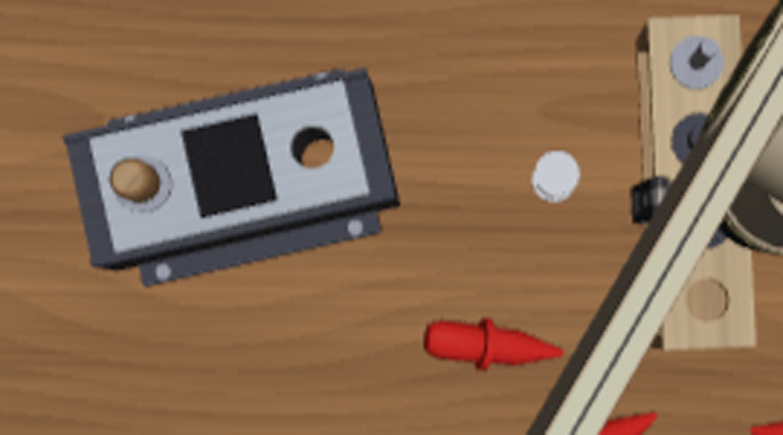

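The top view shows the drift seated in the left hole (handle at (135,180), top at z≈138). The plate is drawn into line, and its right hole at (313,147) is at world (525.3, 91.5). Now the bolt.

Emit:
send_rows:
  increments:
    - [1,0.2,20,0,0,0]
    - [1,0.2,21,0,0,0]
    - [0.5,0.2,21,0,0,0]
    - [0.5,0,20,0,0,0]
    - [0,0,0,0,0,0]
  grip: -1

```text
time: 13.85
tool_pos: [472.9, -212.7, 93.6]
tcp_rot: [-179.9, 0.2, 2.9]
ft_force: [-0.5, -0.3, -0.4]
finger_gap: 85.3
grip_force: 0.0
```

Emit:
send_rows:
  increments:
    - [0,0,0,0,0,0]
    - [0,0,0,0,0,0]
    - [0,0,0,0,0,0]
    - [0,0,0,0,0,0]
    - [0,0,0,0,0,0]
  grip: 1
  grip_force: 100

```text
time: 14.48
tool_pos: [474.9, -214.9, 97.1]
tcp_rot: [179.9, -0.1, 2.9]
ft_force: [-2.0, 1.1, 7.8]
finger_gap: 30.4
grip_force: 98.4
```

Emit:
send_rows:
  increments:
    - [0,0,-10,0,0,0]
    - [0,0,-25,0,0,0]
    - [0,0,-30,0,0,0]
    - [0,0,-15,0,0,0]
    - [0,0,0,0,0,0]

```text
time: 15.1
tool_pos: [474.7, -214.8, 176.4]
tcp_rot: [179.9, -0.1, 2.9]
ft_force: [0.3, 0.3, -4.2]
finger_gap: 30.3
grip_force: 99.4
```

```bash
python3 - <<'E'
from h import *
s=r.sense();print(s["tool_pos"],s["tcp_rot"],s["ft_force"])
plan(525,91.7,178,14,7)
E
```

```text
[ 474.67667954 -214.78190273  176.42185324] [ 1.79930762e+02 -1.10643892e-01  2.85208680e+00] [ 0.28435419  0.2808938  -4.16728012]
[9.4, -43.4, -0.3, 0.0, -0.0, -0.028]
[10.6, -43.1, -0.3, 0.0, -0.0, -0.028]
[11.8, -42.8, -0.2, 0.0, -0.0, -0.028]
[12.9, -42.4, -0.2, 0.0, -0.0, -0.028]
[14.1, -42.1, -0.2, 0.0, -0.0, -0.028]
[15.3, -41.7, -0.2, 0.0, -0.0, -0.028]
[16.4, -41.2, -0.2, 0.0, -0.0, -0.028]
```

Emit:
send_rows:
  increments:
    - [9.5,-43.5,-0.5,0,0,-0.028]
    - [10.5,-43,-0.5,0,0,-0.028]
    - [12,-43,-0.5,0,0,-0.028]
    - [13,-42.5,-0.5,0,0,-0.028]
    - [14,-42,-0.5,0,0,-0.028]

```text
time: 15.72
tool_pos: [509.2, 6.3, 175.9]
tcp_rot: [-180.0, 0.1, 10.9]
ft_force: [-0.6, -0.1, -2.7]
finger_gap: 30.4
grip_force: 99.6
```

Emit:
send_rows:
  increments:
    - [15.5,-41.5,-0.5,0,0,-0.028]
    - [16.5,-41,-0.5,0,0,-0.028]
    - [0,0,0,0,0,0]
    - [0,0,0,0,0,0]
    - [0,0,0,0,0,0]

```text
time: 16.35
tool_pos: [524.4, 91.0, 178.1]
tcp_rot: [180.0, 0.1, 14.0]
ft_force: [0.4, -0.5, -4.0]
finger_gap: 30.3
grip_force: 99.8
```

```bash
python3 - <<'E'
from h import *
st=r.sense();p=st["tool_pos"];print(p,st["tcp_rot"])
plan(525,91.7,135,14,1)
s=r.snapshot("side");V=s["view"];x0,y0=220,90
cv2.imwrite("pics/side3.png",cv2.resize(s["img"][y0:y0+110,x0:x0+110],None,fx=5,fy=5,interpolation=2))
for n,q in dict(tip=p+[0,0,110-97.1-75],flange=p+[0,0,110-97.1-25],hole=[525.3,91.5,85]).items():
    c=V[:3,:3]@q+V[:3,3]; print(n,np.round([5*(s["fx"]*c[0]/c[2]+s["cx"]-x0),5*(s["fy"]*c[1]/c[2]+s["cy"]-y0)],1))
E
```

```text
[524.36751942  90.98635192 178.09210802] [1.79991558e+02 6.42190309e-02 1.40055730e+01]
[0.8, -0.5, 43.1, 0.0, 0.001, 0.0]
tip [270.1 273.6]
flange [273.1 176.7]
hole [270.  330.5]
```

View pics/side3.png

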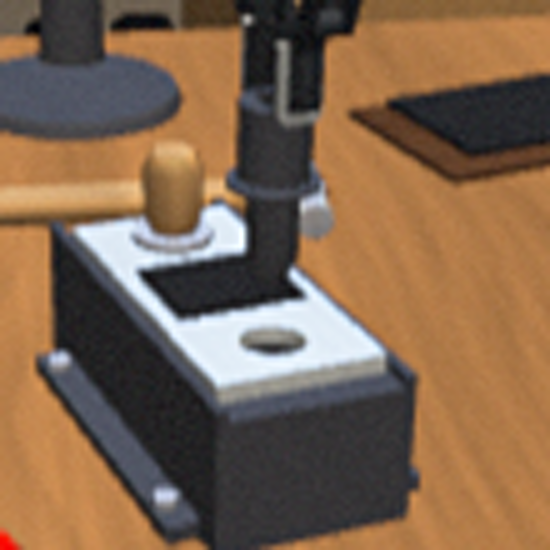

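The bolt (flange centre at x≈273) hangs directly over the right hole (273,340). Lowering.

Emit:
send_rows:
  increments:
    - [0.5,-0.5,10,0,0,0]
    - [0,0,12,0,0,0]
    - [0,0,10,0,0,0]
    - [0,0,8,0,0,0]
    - [0,0,5,0,0,0]

```text
time: 17.02
tool_pos: [524.8, 92.7, 133.0]
tcp_rot: [-180.0, 0.0, 14.1]
ft_force: [0.3, -0.8, -4.0]
finger_gap: 30.3
grip_force: 99.8
```

Emit:
send_rows:
  increments:
    - [0,0,5,0,0,0]
    - [0,0,5,0,0,0]
    - [0,0,5,0,0,0]
    - [0,0,0,0,0,0]

```text
time: 17.52
tool_pos: [524.8, 92.7, 118.3]
tcp_rot: [-180.0, 0.0, 14.1]
ft_force: [0.6, -0.5, -3.5]
finger_gap: 30.1
grip_force: 99.8
```

Emit:
send_rows:
  increments:
    - [0,0,5,0,0,0]
    - [0,0,5,0,0,0]
    - [0,0,5,0,0,0]
    - [0,0,4,0,0,0]
    - [0,0,0,0,0,0]

```text
time: 18.15
tool_pos: [524.7, 92.7, 99.2]
tcp_rot: [-180.0, 0.1, 14.1]
ft_force: [0.3, -0.1, -4.4]
finger_gap: 30.1
grip_force: 99.8
```

Emit:
send_rows:
  increments:
    - [0,0,1,0,0,0]
    - [0,0,1,0,0,0]
    - [0,0,0,0,0,0]

```text
time: 18.52
tool_pos: [525.1, 92.7, 97.9]
tcp_rot: [180.0, -0.0, 14.1]
ft_force: [0.4, -0.1, -3.2]
finger_gap: 29.9
grip_force: 99.8
```

Emit:
send_rows:
  increments:
    - [0,0,0.8,0,0,0]
    - [0,0,0,0,0,0]

```text
time: 18.77
tool_pos: [525.3, 92.7, 97.2]
tcp_rot: [180.0, -0.0, 14.1]
ft_force: [-1.0, -0.6, -0.9]
finger_gap: 30.6
grip_force: 100.3
```

Emit:
send_rows:
  increments:
    - [0,0,0,0,0,0]
    - [0,0,0,0,0,0]
    - [0,0,0,0,0,0]
    - [0,0,-5,0,0,0]
    - [0,0,-10,0,0,0]
  grip: -1

```text
time: 19.4
tool_pos: [524.8, 92.7, 112.2]
tcp_rot: [-180.0, 0.0, 14.1]
ft_force: [-0.3, 0.4, 0.4]
finger_gap: 85.1
grip_force: 0.0
```

Emit:
send_rows:
  increments:
    - [0,0,-25,0,0,0]
    - [0,0,-35,0,0,0]
    - [0,0,-35,0,0,0]
    - [0,30,-10,0,0,0]
    - [0,45,0,0,0,0]

```text
time: 20.02
tool_pos: [544.7, 20.1, 220.0]
tcp_rot: [179.9, -0.2, 14.2]
ft_force: [0.7, 0.5, 0.1]
finger_gap: 85.6
grip_force: 0.0
```

Emit:
send_rows:
  increments:
    - [0,45,0,0,0,0]
    - [0,45,0,0,0,0]
    - [0,45,0,0,0,0]
    - [0,20,0,0,0,0]
    - [0,0,0,0,0,0]

```text
time: 20.65
tool_pos: [581.2, -131.3, 217.3]
tcp_rot: [-180.0, -0.0, 14.0]
ft_force: [0.5, 0.8, -0.4]
finger_gap: 85.6
grip_force: 0.0
```

```bash
python3 - <<'E'
from h import *
s=r.snapshot("top");W=cloud(s);z=W[...,2]
a=s["img"][120:220,80:220]; b=r.snapshot("side")["img"][90:190,200:340]
cv2.imwrite("pics/end.png",cv2.resize(np.hstack([a,b]),None,fx=2.8,fy=2.8,interpolation=2))
for n,(u0,u1) in dict(drift=(85,150),bolt=(165,215)).items():
    m=z>115;m[:,:u0]=0;m[:,u1:]=0;m[:125]=0;m[215:]=0
    print(n,m.sum(),W[m].mean(0) if m.any() else 0,z[m].max() if m.any() else 0)
E
```

```text
drift 188 [493.50564347 217.3438903  131.17720069] 141.48877256308265
bolt 470 [463.2514733   38.05743839 403.2179415 ] 658.8276616360135
```

View pics/end.png

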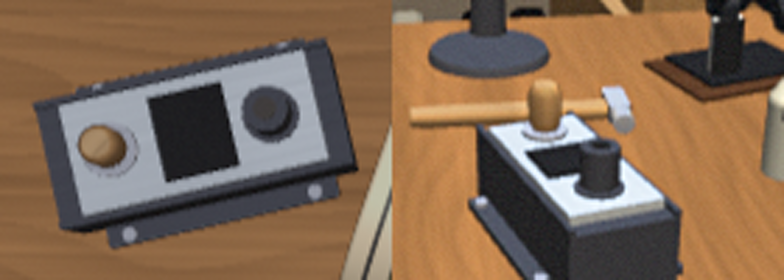

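The final views show the drift collar flat on the plate (103,147) and the bolt flange flat in the right hole (269,110). Both are upright and the gripper is clear of them.

```bash
python3 -c "
from bench import r
print(r.hand_in())"
```

```text
the job is handed in; nothing more can be done
None
```

I pushed the drift home in the left hole, which drew the plate into line, then seated the larger bolt in the right hole and handed in at about 21 s; the final pictures show both flat and upright with the arm clear, and the hand-in gave no verdict.

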